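# U-bolt over the sample tube

## Robot

A 6-joint arm with a two-finger parallel gripper is mounted at the origin on a cart in front of the work surface, level with it; the furniture and walls round the work are solid. World frame = base frame: x ahead of the robot, y to its left, z up, the work surface at z = 0. Lengths are in m, angles in rad, forces in N, time in s.
With the tool pointing down it reaches from about 0.3 to 0.775 m from the base axis. Payload 14.6 kg.
Tool frame: the origin (TCP) lies at the very end of the fingers, on their centre line; the grasp point (between the pads) lies 19 mm behind it (hold_point_z is the y of the grasp point in the tool frame, in m); y points along the fingers, x is the direction in which the jaws open and shut, and the axes are right-handed (so a half turn about y gives the same grasp; the last joint's range is limited). The gripper opens to 94 mm and grips with 3 to 60 N. Pads are 16 mm wide; open, the fingers measure 119 mm over their backs; the gripper's body (75 mm by 177 mm) begins 78 mm behind the grasp point.
Start: joints at [-1.2, 0.3, 1.521, -0, 1.321, -0.067], TCP at [0.233, -0.498, 0.205] pointing down, gripper open.
Joint ranges: [-3.03, 3.03], [-0.79, 2.21], [0.23, 2.52], [-1.04, 4.18], [0, 3.07], [-2.55, 2.55]. Speed limits (rad/s): [2.22, 2.22, 2.57, 3.14, 3.14, 3.14].

## Interface

Orientations are given as a rotation vector (axis times angle).
In Python, from workcell import get_obs, snapshot, get_calibration, hand_in, hold_point_z gives the robot as it stands. The module is installed in compiled form; this text tells all that it offers.
- The arm moves only by the shell command python3 -m crank 'ROWS' [FORCE]. ROWS is a JSON object of lists of equal length, an entry for each row: "offset": the shift along the tool's x, y, z in mm, a list of three; "delta_rot": the turn, a rotation vector about the tool's x, y, z in rad, a list of three; "fingers": the closure, from 0 (fully open) to 1 (shut). In form: {"offset": [[dx, dy, dz], ...], "delta_rot": [[ax, ay, az], ...], "fingers": [fingers, ...]}. A call has 1 to 5 rows; each row is the pose to reach, as a shift and turn from the pose measured when the call began, along the tool's axes at that moment; what a row does not reach only later rows make up. A row lasts 1/12 s, in which the tool goes at most 41.7 mm and 7.16 degrees, less where a joint would pass 70% of its speed; a pose out of reach is approached as far as the arm can. A call with a gripper value outside its range is refused whole. The fingers move at their own pace and stop on an object; FORCE is the grip in N (left out, the last holds). Time passes only in rows, so rows that repeat a pose let the fingers close. It gives the time, the measured TCP pose, the force and the opening at its end, in the units of the state.
- get_obs(): the state, without advancing time (a new reading comes with each control period).
- snapshot(name): name is "scene" or "top" or "wrist"; returns (picture, depth): 480x640x3 uint8, red, green, blue; 480x640 float32, m along the optical axis (not along the pixel's ray), 0 where there is no reading.
- get_calibration(name): a dict with "fx", "fy", "cx", "cy" (pixels), "dist_coeffs" ([k1, k2, p1, p2, k3] as OpenCV has them; the pictures are not rectified), "eye" and "orientation" of the camera in the world. Camera axes: x right, y up, looking along -z (the intrinsics and any distortion apply to the point x, -y, -z); pixel columns grow to the right and rows downward; lengths in m; the calibration is good to about 2 mm. A picture is of the moment at which its call begins: read the wrist's pose just before it. get_calibration takes no time and is no camera call; for the wrist camera it gives the pose at the moment of the call.
- hand_in(): hands the job in, once; it reports no verdict.
The state is a dict: "clock": time; "joints": joint angles; "qvel": joint speeds; "joint_efforts": joint torques, N m; "tool_pos": TCP position; "orientation": TCP orientation; "ft_force": force on the tool from outside, world axes, zero at the start; "moment": the same for the moment, N m; "grip_width": finger opening in m.
Only numpy, scipy, OpenCV 4.12 (cv2) and the standard library are available. Lean on these libraries where they do the work, as an engineer would, in place of code of your own. Each camera call takes 0.05 s, during which the arm holds its last target.

## Task

Clamp the capped sample tube in its cradle: from the rack, take the U-bolt that is wide enough to straddle the tube, and lower it over the middle of the tube so that one leg goes down through each of the two square holes in the cradle's bracket. Keep hold until it is down on the tube, then let go, leaving it standing upright; leave the narrow U-bolt in the rack and the tube lying in its cradle.

Things in the scene. Friction and masses are not known exactly. Their poses are not given: they have to be found in the camera images.
- wide_ubolt: U-bolt to use: 8 mm steel rod, upside-down U, 118 tall, legs at y=+-33 (74 wide). Origin midway between leg tips, z up. Orange grip on top: 14 thick in x, 40 in y, z 88-118; pinch its 14. Black inverted-V pad between legs (30 in x, 35 degree sides, edges z 44, peak z 64) rests on rack, later on tube. 0.25 kg, symmetric, upright in rack slots; lifts straight out, 50 or more. All mm.
- narrow_ubolt: The U-bolt to leave alone: same build, height, orange grip, origin and axes, but only 48 mm wide over its legs, too narrow for the tube. It stands in the other place of the same fixed plywood rack (214 x 44 mm, 50 mm high), 104 mm from the wide one, in line with it along y.
- cradle: Fixed green cradle, base 130 (x) by 110 (y); origin centre of underside, z up. V supports at x=+-50 hold the tube along x. Aluminium bracket plate under the tube: 60 in x, 110 in y, top z 38, underside z 32, two 26 x 26 square through holes at x=0, y=+-33. A U-bolt fully down and centred has leg tips at z 18 and its top at z 136. All mm.
- sample_tube: Steel tube, 38 mm diameter, 204 mm long, red cap (41 mm diameter) on each end; 0.45 kg; loose, lying along the cradle's x. Origin at its centre, axis x. In the cradle its centre is 59 mm and its top 78 mm above the cradle's underside.

How it is judged:
On the way:
1. the wide U-bolt, still held by the gripper, has both legs through the bracket holes astride the tube (leg tips below the bracket plate) (contact force between the fingers and wide_ubolt above 0.5 N and z of wide_ubolt in the frame of cradle below 0.03 m and horizontal distance between wide_ubolt and cradle below 0.016 m), for 0.1 s.
At the end, for the whole second after the job is handed in: Wide U-bolt released, at rest astride the tube, a leg through each hole: leg tips 8 to 28 mm above the cradle's underside, centred within 16 mm, turned under 20 and tilted under 15 degrees; tube lying in both supports, in line within 7 degrees; narrow U-bolt upright, moved under 20 mm (z of wide_ubolt in the frame of cradle between 0.008 and 0.028 m and horizontal distance between wide_ubolt and cradle below 0.016 m and angle between the y axis of wide_ubolt and the y axis of cradle, either way round below 0.35 rad and angle between each of wide_ubolt, narrow_ubolt's own z axis and vertical below 0.26 rad and linear speed of wide_ubolt below 0.03 m/s and contact force between the fingers and wide_ubolt below 0.1 N and distance between sample_tube and cradle below 0.066 m and angle between the x axis of sample_tube and the x axis of cradle, either way round below 0.12 rad and distance of narrow_ubolt from where it was at the start of the episode below 0.02 m); the robot touches nothing.
It fails at once if the narrow U-bolt is lifted or pulled from its place in the rack (distance of narrow_ubolt from where it was at the start of the episode above 0.03 m).
It fails at once if the tube is knocked out of its cradle (distance between sample_tube and cradle above 0.08 m).
It also fails if it takes over 37 s, if anything falls off the work surface, if the arm or the gripper's body presses on something with over 40 N, if the wrist force passes 120 N, or if a joint passes its speed limit or range.

## Working session

There is one attempt and no reset: what is moved stays moved. The work goes in short steps, Python scripts to look and compute and a shell command to move; the robot and the scene stay as the last step left them, time stands still between calls to the robot, and variables do not carry over. Pictures are saved under pics/ and viewed, and the job is handed in when it is done.

```bash
mkdir -p pics; ls
python3 - <<'E'
from workcell import *
import cv2,numpy as np
print(get_obs()); print(hold_point_z if not callable(hold_point_z) else hold_point_z())
for n in ["scene","top","wrist"]:
    print(n,get_calibration(n))
for n in ["scene","top"]:
    p,d=snapshot(n); cv2.imwrite(f"pics/{n}0.png",p[:,:,::-1]); np.save(f"pics/{n}0_d.npy",d)
E
```

```text
pics
{'clock': 0.0, 'joints': array([-1.19963629e+00,  3.00485343e-01,  1.52155467e+00, -2.83895571e-05,
        1.32071048e+00, -6.65804976e-02]), 'qvel': array([ 1.43923010e-03, -8.07523607e-04,  4.45010161e-05, -6.76323326e-05,
       -1.60417814e-03,  7.77242914e-04]), 'joint_efforts': array([ 5.19327496e-04, -5.31811953e+01, -3.52741134e+01,  7.08593940e-02,
        2.43858341e-02, -8.56647557e-05]), 'tool_pos': array([ 0.23304915, -0.49790258,  0.20488969]), 'orientation': array([-1.38438074,  0.88169663, -0.88013782]), 'ft_force': array([-0.33390286,  0.85290969,  0.49248592]), 'moment': array([-0.01063955, -0.00639707,  0.01427987]), 'grip_width': 0.09399214953951499}
-0.0188
scene {'fx': 488.6762936121134, 'fy': 488.6762936121134, 'cx': 316.54041907352865, 'cy': 232.2822940320164, 'dist_coeffs': array([0.02171207, 0.        , 0.        , 0.        , 0.        ]), 'eye': array([-0.02659935, -0.75721288,  0.4095227 ]), 'orientation': array([ 1.10033414, -0.44415148, -0.71638106])}
top {'fx': 463.4344019031552, 'fy': 463.4344019031552, 'cx': 320.11199814903415, 'cy': 236.97089293644586, 'dist_coeffs': array([-0.00978398,  0.        ,  0.        ,  0.        ,  0.        ]), 'eye': array([ 0.39266323, -0.21557181,  0.8939748 ]), 'orientation': array([ 0.11975865, -0.12015824, -1.56127938])}
wrist {'fx': 355.33958069155733, 'fy': 355.33958069155733, 'cx': 316.4067794182403, 'cy': 240.88014787924607, 'dist_coeffs': array([-0.03992061,  0.        ,  0.        ,  0.        ,  0.        ]), 'eye': array([ 0.29688836, -0.46955043,  0.38457351]), 'orientation': array([-0.21419282,  0.1388533 , -1.12644841])}
```

View pics/scene0.png

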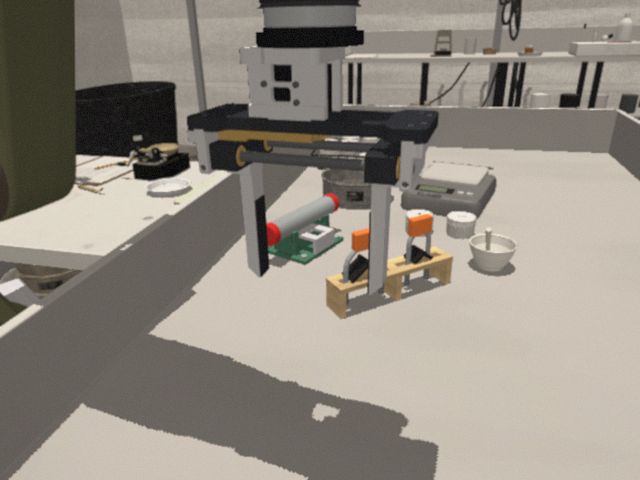

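View pics/top0.png

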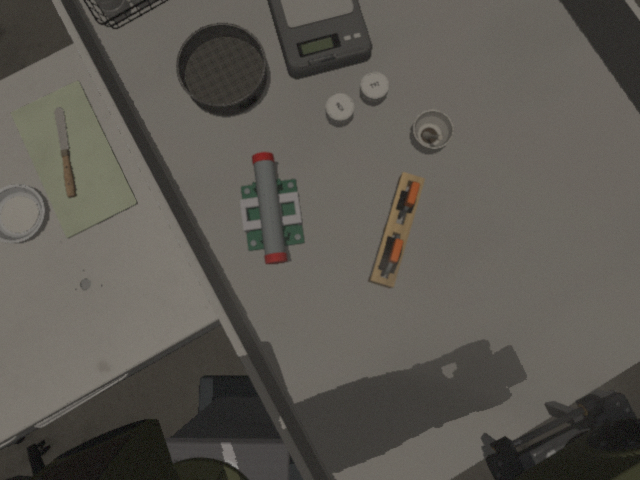

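The top view shows the tube in its cradle, with red caps near (263,157) and (275,258). The rack's orange grips are near (412,194) and (396,247). Next I'll enlarge the view and measure.

```bash
cat > h.py <<'E'
import numpy as np,cv2
from scipy.spatial.transform import Rotation as R
from workcell import *
def ray(c,uv):
    K=np.array([[c['fx'],0,c['cx']],[0,c['fy'],c['cy']],[0,0,1]])
    n=cv2.undistortPoints(np.array(uv,float).reshape(-1,1,2),K,np.array(c['dist_coeffs'])).reshape(-1,2)
    d=np.c_[n[:,0],-n[:,1],-np.ones(len(n))]
    return R.from_rotvec(c['orientation']).apply(d)
def plane(c,uv,z):
    d=ray(c,uv); e=np.array(c['eye']); return e+d*((z-e[2])/d[:,2])[:,None]
def depthpts(c,uv,dep):
    d=ray(c,uv); return np.array(c['eye'])+d*np.array(dep)[:,None]
def tri(cs,uvs):
    A=np.zeros((3,3));b=np.zeros(3)
    for c,uv in zip(cs,uvs):
        d=ray(c,[uv])[0];d/=np.linalg.norm(d);P=np.eye(3)-np.outer(d,d);A+=P;b+=P@np.array(c['eye'])
    x=np.linalg.solve(A,b)
    return x
def masks(p):
    hsv=cv2.cvtColor(p,cv2.COLOR_RGB2HSV)
    H,S,V=[hsv[...,i].astype(int) for i in range(3)]
    red=((H<4)|(H>174))&(S>170)&(V>80)
    org=(H>=5)&(H<=13)&(S>190)&(V>80)
    grn=(H>60)&(H<95)&(S>90)
    wood=(H>=13)&(H<=24)&(S>70)&(V>80)
    return dict(red=red,org=org,grn=grn,wood=wood)
def blobs(m,amin=25):
    n,l,s,c=cv2.connectedComponentsWithStats(m.astype(np.uint8))
    return [(c[i].round(1),s[i],l==i) for i in range(1,n) if s[i,4]>=amin]
E
python3 - <<'E'
from h import *
im=cv2.imread('pics/top0.png')
a=cv2.resize(im[160:300,360:440],None,fx=5,fy=4.2,interpolation=cv2.INTER_CUBIC)
b=cv2.resize(im[145:275,225:320],None,fx=4,fy=4.5,interpolation=cv2.INTER_CUBIC)
cv2.imwrite('pics/z.png',np.hstack([a[:580],b[:580]]))
for n in ['top','scene']:
    p=cv2.imread(f'pics/{n}0.png')[:,:,::-1].copy(); d=np.load(f'pics/{n}0_d.npy'); c=get_calibration(n)
    for k,m in masks(p).items():
        for ce,s,mm in blobs(m):
            ys,xs=np.nonzero(mm); dd=d[ys,xs]; ok=dd>0
            if ok.sum()==0: continue
            P=depthpts(c,np.c_[xs,ys][ok],dd[ok])
            print(n,k,ce,s,'med',np.median(P,0).round(3),'zmax',np.percentile(P[:,2],95).round(3))
E
```

```text
top red [262.2 156.2] [253 153  19   8 100] med [ 0.668 -0.108  0.077] zmax 0.08
top wood [ 67.5 176.4] [ 63 155  11  42 257] med [0.642 0.278 0.02 ] zmax 0.023
top wood [396.3 228.5] [ 370  172   55  115 1530] med [ 0.542 -0.356  0.05 ] zmax 0.053
scene red [334.  199.5] [327 193  12  17  66] med [ 0.668 -0.122  0.069] zmax 0.078
scene red [272.4 233.7] [266 223  15  22 245] med [ 0.476 -0.148  0.064] zmax 0.077
scene org [419.7 225.5] [409 216  23  20 298] med [ 0.581 -0.379  0.111] zmax 0.122
scene org [360.2 240.4] [353 230  16  21 233] med [ 0.476 -0.347  0.112] zmax 0.122
scene grn [324.  220.5] [317 215  11  10  35] med [ 0.621 -0.137  0.039] zmax 0.051
scene grn [293.4 249.6] [268 237  48  26 406] med [ 0.521 -0.146  0.007] zmax 0.034
scene wood [489.3  50.8] [484  48  12   6  59] med [3.813 1.118 0.139] zmax 0.154
scene wood [268.6 136.4] [ 218  130  113   21 1022] med [ 0.204 -0.479  0.33 ] zmax 0.335
scene wood [162.5 147.6] [141 143  38  12 260] med [0.666 0.553 0.072] zmax 0.089
scene wood [239.6 155.3] [236 145  10  21 105] med [ 0.186 -0.467  0.318] zmax 0.323
scene wood [397.5 167.9] [396 157   4  22  64] med [ 0.234 -0.575  0.318] zmax 0.323
scene wood [105.9 165.7] [ 96 163  21   6  32] med [0.549 0.709 0.011] zmax 0.014
scene wood [ 85.9 187.2] [ 78 183  19   9  53] med [0.426 0.548 0.01 ] zmax 0.012
scene wood [416.6 270. ] [ 384  247   69   53 1562] med [ 0.571 -0.381  0.045] zmax 0.05
scene wood [342.  291.4] [326 269  42  50 969] med [ 0.44  -0.342  0.043] zmax 0.05
```

View pics/z.png

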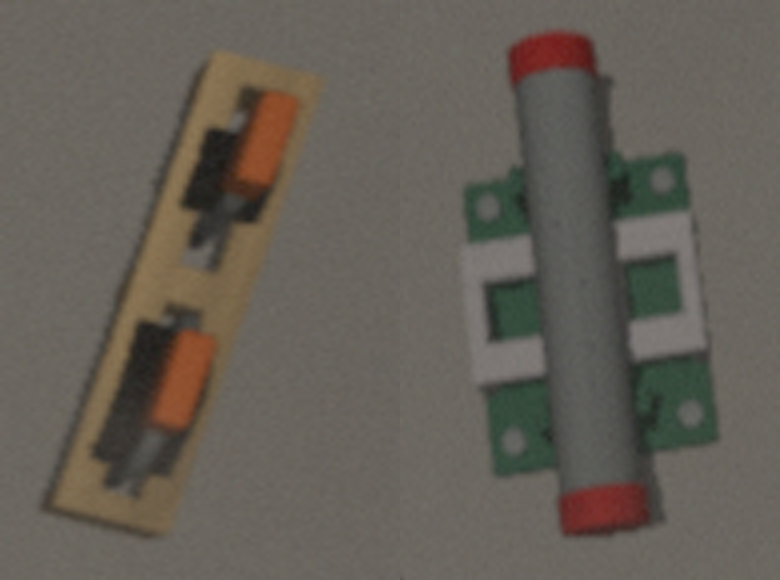

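Top zoom: the lower (nearer) U-bolt, with grip at about (396,247), has the longer black pad (about 64 mm against 40 mm), so it is the wide one. Both bracket holes are visible on either side of the tube.

```bash
cat > m1.py <<'E'
from h import *
def rect(c,m,z):
    ys,xs=np.nonzero(m); P=plane(c,np.c_[xs,ys],z)[:,:2]
    r=cv2.minAreaRect((P*1000).astype(np.float32)); b=cv2.boxPoints(r)
    e=b[1]-b[0]; f=b[2]-b[1]; L=e if np.hypot(*e)>np.hypot(*f) else f
    return np.array(r[0]).round(1),np.array(r[1]).round(1),np.degrees(np.arctan2(L[1],L[0])).round(1)
E
python3 - <<'E'
from m1 import *
p=cv2.imread('pics/top0.png')[:,:,::-1].copy(); c=get_calibration('top'); d=np.load('pics/top0_d.npy')
hsv=cv2.cvtColor(p,cv2.COLOR_RGB2HSV);H,S,V=[hsv[...,i].astype(int) for i in range(3)]
for uv in [(396,247),(412,190),(263,157),(275,258),(250,245),(292,200),(268,210),(383,275)]: print(uv,hsv[uv[1],uv[0]],d[uv[1],uv[0]])
roi=np.zeros(H.shape,bool); roi[140:300,225:440]=1
M=dict(org=(H>=4)&(H<=14)&(S>160)&(V>90)&roi, red=((H<4)|(H>172))&(S>150)&roi, grn=(H>50)&(H<95)&(S>70)&roi, wht=(S<35)&(V>130)&roi, wood=(H>13)&(H<25)&(S>60)&roi)
for k,z in [('org',.118),('red',.059),('grn',.01),('wht',.038),('wood',.05)]:
    for ce,s,mm in blobs(M[k],15): print(k,ce,s[4],rect(c,mm,z))
    print(k,'all',rect(c,M[k],z))
# triangulate grips top/scene
cs=get_calibration('scene'); ps=cv2.imread('pics/scene0.png')[:,:,::-1].copy()
E
```

```text
(396, 247) [ 10 176 142] 0.77891284
(412, 190) [ 10 173 143] 0.7935505
(263, 157) [  1 185 121] 0.8445823
(275, 258) [  2 165 124] 0.81747305
(250, 245) [67 58 79] 0.8929804
(292, 200) [ 15  14 108] 0.8802601
(268, 210) [35 16 94] 0.83183545
(383, 275) [17 26 68] 0.87932324
org [412.8 192.6] 156 (array([ 590.6, -374.3]), array([12.8, 38.4]), np.float32(-16.2))
org [396.5 248.8] 144 (array([ 491.5, -344.2]), array([12.8, 36.4]), np.float32(-16.1))
org all (array([ 541.6, -359.3]), array([ 13. , 140.9]), np.float32(-17.0))
red [261.9 156.5] 129 (array([ 673.1, -105.7]), array([15.5, 36.5]), np.float32(-80.3))
red [274.5 257. ] 115 (array([ 484.2, -134. ]), array([13.5, 32.9]), np.float32(-83.3))
red all (array([ 578.9, -119. ]), array([205.6,  36.4]), np.float32(8.0))
grn [285.5 186.2] 64 (array([ 629.7, -147.7]), array([20.2, 35.5]), np.float32(-89.6))
grn [250.  192.2] 54 (array([620.3, -74.5]), array([23.4, 23.7]), np.float32(-82.9))
grn [286.3 207.7] 15 (array([ 584.6, -148.5]), array([13.9,  7.8]), np.float32(0.4))
grn [253.8 213.1] 76 (array([574.4, -85.5]), array([20.3, 18.8]), 
[... 603 characters left out ...]
e 6, in ray
    n=cv2.undistortPoints(np.array(uv,float).reshape(-1,1,2),K,np.array(c['dist_coeffs'])).reshape(-1,2)
      ~~~~~~~~~~~~~~~~~~~^^^^^^^^^^^^^^^^^^^^^^^^^^^^^^^^^^^^^^^^^^^^^^^^^^^^^^^^^^^^^^^^^
cv2.error: OpenCV(4.12.0) /io/opencv/modules/calib3d/src/undistort.dispatch.cpp:347: error: (-215:Assertion failed) CV_IS_MAT(_src) && CV_IS_MAT(_dst) && (_src->rows == 1 || _src->cols == 1) && (_dst->rows == 1 || _dst->cols == 1) && _src->cols + _src->rows - 1 == _dst->rows + _dst->cols - 1 && (CV_MAT_TYPE(_src->type) == CV_32FC2 || CV_MAT_TYPE(_src->type) == CV_64FC2) && (CV_MAT_TYPE(_dst->type) == CV_32FC2 || CV_MAT_TYPE(_dst->type) == CV_64FC2) in function 'cvUndistortPointsInternal'
```

Run:
```python
from h import *
o=get_obs(); print(R.from_rotvec(o['orientation']).as_matrix().round(3))
c=get_calibration('wrist'); print(R.from_rotvec(c['orientation']).as_matrix().round(3))
```

```text
[[ 0.424 -0.     0.906]
 [-0.906  0.001  0.424]
 [-0.001 -1.     0.   ]]
[[ 0.424  0.879  0.218]
 [-0.905  0.412  0.1  ]
 [-0.002 -0.24   0.971]]
```

```bash
python3 -m crank '{"offset":[[-3,-9,30],[-6,-18,60],[-10,-27,95],[-13,-36,130],[-16,-45,165]],"delta_rot":[[0,0.08,0],[0,0.18,0],[0,0.29,0],[0,0.4,0],[0,0.5,0]],"fingers":[0,0,0,0,0]}' 40
python3 - <<'E'
from h import *
o=get_obs(); print(R.from_rotvec(o['orientation']).as_matrix().round(3))
M=R.from_rotvec(o['orientation']).as_matrix()
print((M.T@(np.array([.4915,-.344,.26])-o['tool_pos'])*1000).round(1))
E
```

```text
clock: 0.52
tool_pos: [0.3769, -0.4124, 0.2502]
orientation: [-1.176, 1.26, -1.258]
ft_force: [-0.2, -0.1, 0.7]
grip_width: 0.0943
[[-0.068 -0.001  0.998]
 [-0.998  0.001 -0.068]
 [-0.001 -1.    -0.001]]
[-76.1  -9.7 109.7]
```

```bash
python3 -m crank '{"offset":[[-20,-3,28],[-40,-6,56],[-60,-8,84],[-76,-10,110],[-76,-10,110]],"delta_rot":[[0,0.05,0],[0,0.1,0],[0,0.16,0],[0,0.22,0],[0,0.22,0]],"fingers":[0,0,0,0,0]}'
python3 - <<'E'
from h import *
c=get_calibration('wrist'); o=get_obs(); p,d=snapshot('wrist')
cv2.imwrite('pics/w1.png',p[:,:,::-1]); np.savez('pics/w1.npz',d=d,eye=c['eye'],ori=c['orientation'],tp=o['tool_pos'],to=o['orientation'])
p,d=snapshot('scene'); cv2.imwrite('pics/s1.png',p[:,:,::-1])
E
```

```text
clock: 0.93
tool_pos: [0.4953, -0.3412, 0.2598]
orientation: [-1.058, 1.42, -1.416]
ft_force: [0.2, 0.3, -0.7]
grip_width: 0.0943
```

View pics/w1.png

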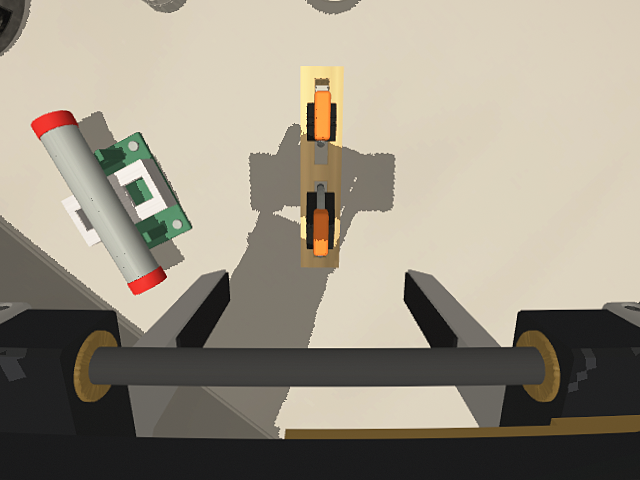

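View pics/s1.png

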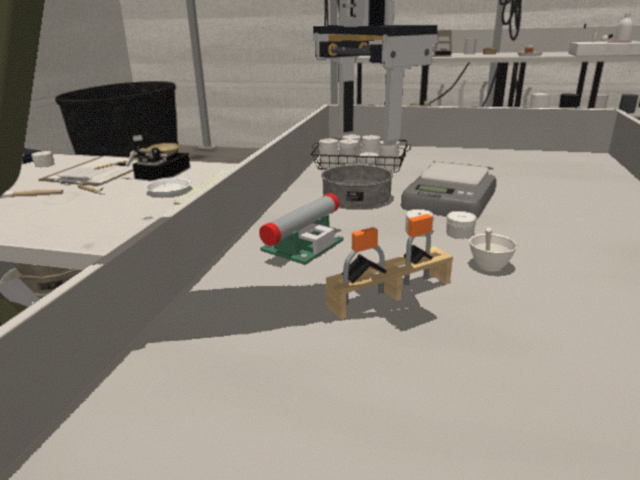

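Wrist view: the wide bolt's grip is at about (321,232) and the narrow one's at about (322,116). Both bracket holes are visible, at about (137,190) and (90,222). Scene view: both bolts are unobstructed, and the near one, with grip at (364,240), is wider. Next I'll measure from the wrist, scene and top views.

```bash
cat > m2.py <<'E'
from m1 import *
def load(n,png,npz=None):
    c=get_calibration(n)
    p=cv2.imread(png)[:,:,::-1].copy(); d=None
    if npz:
        z=np.load(npz); d=z['d']
        if n=='wrist': c['eye']=z['eye'];c['orientation']=z['ori']
    return p,c,d
def om(p):
    hsv=cv2.cvtColor(p,cv2.COLOR_RGB2HSV);H,S,V=[hsv[...,i].astype(int) for i in range(3)]
    return H,S,V
E
python3 - <<'E'
from m2 import *
p,c,d=load('wrist','pics/w1.png','pics/w1.npz'); H,S,V=om(p)
roi=np.zeros(H.shape,bool); roi[0:270,0:420]=1
def P3(m):
    ys,xs=np.nonzero(m&(d>0)); return depthpts(c,np.c_[xs,ys],d[ys,xs]),np.c_[xs,ys]
org=(H>=3)&(H<=16)&(S>180)&(V>90)&roi
for ce,s,mm in blobs(org,50):
    if s[0]<280: continue
    P,uv=P3(mm); top=np.percentile(P[:,2],90); k=P[:,2]>top-.006
    r=cv2.minAreaRect((P[k,:2]*1000).astype(np.float32)); print('org',ce,s,'ztop',top.round(4),r)
red=((H<4)|(H>174))&(S>150)&(V>80)&roi
for ce,s,mm in blobs(red,50):
    P,uv=P3(mm); print('red',ce,s,P.mean(0).round(4),P[:,2].max().round(4),cv2.minAreaRect((P[:,:2]*1000).astype(np.float32)))
wht=(S<60)&(V>150)&roi
ys,xs=np.nonzero(roi&(d>0)); P=depthpts(c,np.c_[xs,ys],d[ys,xs]); 
near=(np.hypot(P[:,0]-.577,P[:,1]+.12)<.08)
print(np.histogram(P[near,2],bins=np.arange(-.006,.09,.004)))
k=near&(abs(P[:,2]-.038)<.006); col=p[ys,xs][k]; hs=S[ys,xs][k]; kk=hs<60
Q=P[k][kk]; print('plate',np.median(Q[:,2]),len(Q),cv2.minAreaRect((Q[:,:2]*1000).astype(np.float32)))
g=near&(P[:,2]<.016)&(H[ys,xs]>50)&(H[ys,xs]<95)&(S[ys,xs]>80); Q=P[g]; print('base',np.median(Q[:,2]),cv2.minAreaRect((Q[:,:2]*1000).astype(np.float32)))
t=near&(P[:,2]>.07)&(S[ys,xs]<60); print('tube z max',np.percentile(P[t,2],98)); Q=P[t]; Q=Q[Q[:,2]>.074]; print(cv2.fitLine((Q[:,:2]*1000).astype(np.float32),cv2.DIST_L2,0,.01,.01).ravel())
w=(H>13)&(H<26)&(S>60)&roi; P,_=P3(w); P=P[(abs(P[:,2]-.05)<.006)]; print('rack',np.median(P[:,2]),cv2.minAreaRect((P[:,:2]*1000).astype(np.float32)))
# heights triangulated: top/wrist orange & scene
E
```

```text
org [322.  115.2] [314  91  17  50 795] ztop 0.1249 ((591.4544067382812, -374.5842590332031), (13.70451831817627, 39.056846618652344), 73.4736328125)
org [320.4 232. ] [313 209  16  47 676] ztop 0.1249 ((493.1086730957031, -344.43011474609375), (13.800368309020996, 39.33198547363281), 73.39356994628906)
red [ 51.9 121.5] [ 31 110  47  29 668] [ 0.67   -0.115   0.0736] 0.0818 ((669.5677490234375, -110.08866119384766), (15.70535945892334, 35.81145095825195), 9.09819221496582)
(array([   4, 2060,  216, 2197,  370,  132,  120,  170,  175,  178,  698,
       1741,   45,   68,  126,  312,  263,  454,  592,  928, 2356,  892,
          0]), array([-0.006, -0.002,  0.002,  0.006,  0.01 ,  0.014,  0.018,  0.022,
        0.026,  0.03 ,  0.034,  0.038,  0.042,  0.046,  0.05 ,  0.054,
        0.058,  0.062,  0.066,  0.07 ,  0.074,  0.078,  0.082,  0.086]))
plate 0.038512206756277284 2414 ((582.331787109375, -120.10869598388672), (74.22561645507812, 112.64694213867188), 8.149505615234375)
base 0.008633759662723728 ((579.4542236328125, -145.192138671875), (128.58787536621094, 63.345947265625), 8.561223983764648)
tube z max 0.07932252619479305
[ 9.8783237e-01  1.5552247e-01  5.8210272e+02 -1.2237042e+02]
rack 0.050399175392879636 ((542.3307495117188, -359.6031188964844), (44.29185485839844, 213.54058837890625), 73.05033874511719)
```

Run:
```python
from m2 import *
p,c,d=load('wrist','pics/w1.png','pics/w1.npz')
cv2.imwrite('pics/z2.png',cv2.resize(p[100:300,25:205,::-1],None,fx=3.3,fy=3,interpolation=cv2.INTER_CUBIC)[:600])
def show(p,c,z,org,nm):
    # rectified ortho map at plane z
    pass
# plate mask on plane z=.038 from both views; in cradle-ish frame (8.4deg)
a=np.radians(8.4); ux=np.array([np.cos(a),np.sin(a)]); uy=np.array([-np.sin(a),np.cos(a)])
for n,png,npz,vmin in [('wrist','pics/w1.png','pics/w1.npz',150),('top','pics/top0.png',None,95)]:
    p,c,d=load(n,png,npz); H,S,V=om(p)
    ys,xs=np.mgrid[0:480,0:640]; P=plane(c,np.c_[xs.ravel(),ys.ravel()],.038)[:,:2]*1000
    q=P-np.array([576,-121]); X=q@ux; Y=q@uy; w=((S<45)&(V>vmin)).ravel(); 
    g=((H>50)&(H<95)&(S>70)).ravel()
    for side in (-1,1):
        k=(abs(X)<50)&(Y*side>23)&(Y*side<80)
        for lab,m in (('white',w),('green',g)):
            kk=k&m; 
            if lab=='white':
                kk2=kk&(abs(X)<45); print(n,side,lab,kk2.sum(),'X pct',np.percentile(X[kk2],[1,5,50,95,99]).round(1),'Y',np.percentile(Y[kk2],[1,5,50,95,99]).round(1))
            else:
                kk2=kk&(abs(X)<20)&(Y*side<50); print(n,side,lab,kk2.sum(),'X',np.percentile(X[kk2],[1,5,50,95,99]).round(1) if kk2.sum() else '','Y',np.percentile(Y[kk2],[1,5,50,95,99]).round(1) if kk2.sum() else '')
```

```text
wrist -1 white 1711 X pct [-42.8 -33.4   3.4  38.7  43.9] Y [-79.7 -78.8 -51.2 -26.4 -23.7]
wrist -1 green 414 X [-12.3 -11.3  -0.5  10.3  11.3] Y [-45.6 -44.6 -34.7 -24.5 -23.6]
wrist 1 white 3357 X pct [-44.2 -40.6   1.6  40.9  44.2] Y [23.6 25.7 52.3 77.2 79.4]
wrist 1 green 0 X  Y 
top -1 white 940 X pct [-43.6 -38.   -0.6  38.1  43.5] Y [-79.5 -77.9 -60.8 -28.5 -24.1]
top -1 green 24 X [-11.  -10.   -1.3   4.8   5. ] Y [-41.  -40.8 -32.1 -26.4 -26.2]
top 1 white 1008 X pct [-43.6 -38.6  -0.2  38.7  43.4] Y [24.1 28.6 59.7 77.9 79.6]
top 1 green 76 X [-11.7 -10.5  -2.4   5.5   6.9] Y [23.3 24.2 31.4 40.  41.2]
```

View pics/z2.png

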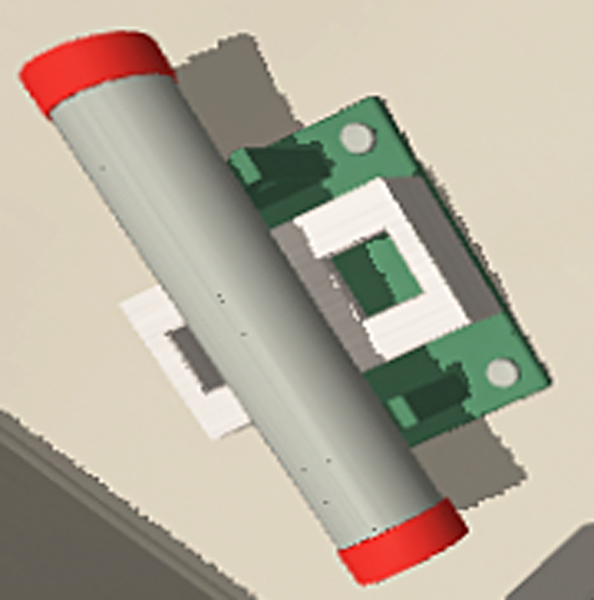

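Run:
```python
from m2 import *
p,c,d=load('wrist','pics/w1.png','pics/w1.npz')
z=np.array([(120,305),(215,440),(383,180),(470,320)],float); uv=np.c_[25+z[:,0]/3.3,100+z[:,1]/3]
P=plane(c,uv,.038)[:,:2]*1000; print(P.round(1),P.mean(0).round(1))
for a,b in((1,0),(3,2),(3,1),(2,0)): 
    v=P[a]-P[b]; w=P[b]-P[a]; print(a,b,np.hypot(*v).round(1),np.degrees(np.arctan2(w[1],w[0])).round(1))
pt,ct,_=load('top','pics/top0.png')
# zoom of top: x=225+(X-400)/4, y=145+Y/4.5
z=np.array([(478,387),(460,245),(708,350),(692,210)],float); uv=np.c_[225+(z[:,0]-400)/4,145+z[:,1]/4.5]
P=plane(ct,uv,.038)[:,:2]*1000; print(P.round(1),P.mean(0).round(1))
o=get_obs(); M=R.from_rotvec(o['orientation']).as_matrix(); print(M.round(3),o['tool_pos'],'goal off',(M.T@(np.array([.4931,-.3444,.095])-o['tool_pos'])*1000).round(1))
x=M[:,0]; print('yaw',np.degrees(np.arctan2(x[1],x[0])))
```

```text
[[ 596.1  -62.2]
 [ 536.8  -72.2]
 [ 611.9 -171.4]
 [ 554.5 -180.3]] [ 574.8 -121.5]
1 0 60.1 9.6
3 2 58.1 8.8
3 1 109.5 99.3
2 0 110.3 98.3
[[ 535.   -73.7]
 [ 595.5  -63.3]
 [ 551.3 -181.2]
 [ 611.3 -172.9]] [ 573.3 -122.8]
[[-0.282 -0.002  0.959]
 [-0.959  0.002 -0.282]
 [-0.001 -1.    -0.002]] [ 0.49220098 -0.34345018  0.25956328] goal off [  0.9 164.6   1.5]
yaw -106.38087956401176
```

```bash
python3 -m crank '{"offset":[[1,30,1.5],[1,65,1.5],[1,100,1.5],[1,130,1.5],[1,130,1.5]],"delta_rot":[[0,0,0],[0,0,0],[0,0.003,0],[0,0.003,0],[0,0.003,0]],"fingers":[0,0,0,0,0]}' 40;python3 - <<'E'
from h import *
o=get_obs(); M=R.from_rotvec(o['orientation']).as_matrix(); print('goal off',(M.T@(np.array([.4931,-.3444,.093])-o['tool_pos'])*1000).round(1))
E
```

```text
clock: 1.45
tool_pos: [0.4899, -0.3437, 0.1235]
orientation: [-1.061, 1.43, -1.409]
ft_force: [0.5, 1.4, -1.4]
grip_width: 0.0939
goal off [-0.1 30.5  3.6]
```

```bash
python3 -m crank '{"offset":[[0,15,3],[0,30,3],[0,30,3],[0,30,3],[0,30,3]],"delta_rot":[[0,0,0],[0,0,0],[0,0,0],[0,0,0],[0,0,0]],"fingers":[0,0,0.3,0.6,0.9]}' 40;python3 - <<'E'
from h import *
o=get_obs(); M=R.from_rotvec(o['orientation']).as_matrix(); print(M.round(3),'goal off',(M.T@(np.array([.4931,-.3444,.093])-o['tool_pos'])*1000).round(1))
E
```

```text
clock: 1.87
tool_pos: [0.4929, -0.3451, 0.0956]
orientation: [-1.06, 1.428, -1.412]
ft_force: [0.4, -0.5, -0.5]
grip_width: 0.0774
[[-0.286 -0.007  0.958]
 [-0.958  0.006 -0.286]
 [-0.004 -1.    -0.009]] goal off [-0.8  2.6  0. ]
```

```bash
for i in 1 2; do :; done; python3 -m crank '{"offset":[[0,2,0],[0,2,0],[0,2,0],[0,2,0],[0,2,0]],"delta_rot":[[0,0,0],[0,0,0],[0,0,0],[0,0,0],[0,0,0]],"fingers":[1,1,1,1,1]}' 45; python3 -m crank '{"offset":[[0,0,0],[0,0,0],[0,0,0],[0,0,0],[0,0,0]],"delta_rot":[[0,0,0],[0,0,0],[0,0,0],[0,0,0],[0,0,0]],"fingers":[1,1,1,1,1]}' 45
```

```text
clock: 2.28
tool_pos: [0.4929, -0.3451, 0.0938]
orientation: [-1.06, 1.428, -1.412]
ft_force: [-0.6, -0.5, -0.6]
grip_width: 0.0439
clock: 2.7
tool_pos: [0.4929, -0.3451, 0.0938]
orientation: [-1.06, 1.428, -1.411]
ft_force: [-0.1, 1.0, 0.5]
grip_width: 0.0136
```

```bash
python3 -m crank '{"offset":[[0,0,0],[0,0,0],[0,-10,0],[0,-25,0],[0,-45,0]],"delta_rot":[[0,0,0],[0,0,0],[0,0,0],[0,0,0],[0,0,0]],"fingers":[1,1,1,1,1]}' 50
python3 - <<'E'
from h import *
o=get_obs();print(o['grip_width'],o['ft_force'])
p,d=snapshot('scene'); cv2.imwrite('pics/s2.png',p[:,:,::-1])
E
```

```text
clock: 3.12
tool_pos: [0.4926, -0.3449, 0.1385]
orientation: [-1.061, 1.431, -1.409]
ft_force: [-0.4, 0.0, -3.9]
grip_width: 0.014
0.014037495414455339 [-0.38677789  0.00615117 -3.86761472]
```

View pics/s2.png

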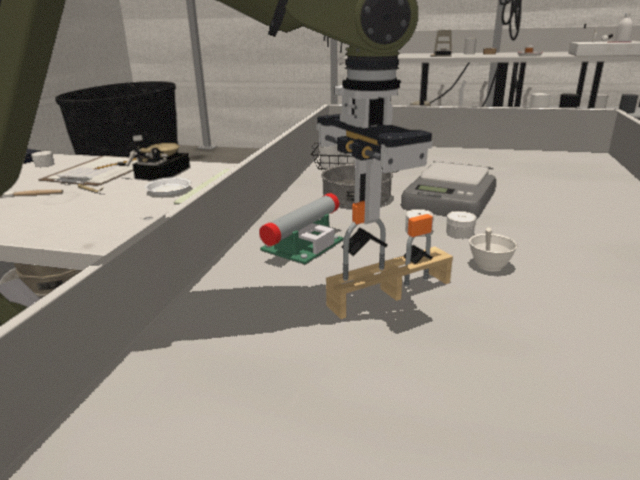

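The wide bolt is rising straight in the gripper, with its grip at about (366,213) and legs at (347,265) and (382,255). The narrow bolt is undisturbed at (420,225). I'll keep lifting.

```bash
python3 -m crank '{"offset":[[0,-25,0],[0,-50,0],[0,-75,0],[0,-85,0],[0,-85,0]],"delta_rot":[[0,0,0],[0,0,0],[0,0,0],[0,0,0],[0,0,0]],"fingers":[1,1,1,1,1]}' 50
python3 - <<'E'
from h import *
o=get_obs(); M=R.from_rotvec(o['orientation']).as_matrix(); print(M.round(3),'goal off',(M.T@(np.array([.5747,-.1213,.223])-o['tool_pos'])*1000).round(1))
E
```

```text
clock: 3.58
tool_pos: [0.495, -0.3469, 0.2308]
orientation: [-1.058, 1.421, -1.418]
ft_force: [0.1, 0.0, -3.9]
grip_width: 0.014
[[-0.286 -0.001  0.958]
 [-0.958  0.001 -0.286]
 [-0.001 -1.    -0.001]] goal off [-238.9    8.    11.9]
```

```bash
python3 -m crank '{"offset":[[-25,0,0],[-50,0,0],[-75,0,0],[-100,0,0],[-125,0,4]],"delta_rot":[[0,-0.06,0],[0,-0.16,0],[0,-0.27,0],[0,-0.38,0],[0,-0.49,0]],"fingers":[1,1,1,1,1]}' 50
python3 - <<'E'
from h import *
o=get_obs(); M=R.from_rotvec(o['orientation']).as_matrix(); print(M.round(3),'goal off',(M.T@(np.array([.5747,-.1213,.223])-o['tool_pos'])*1000).round(1)); x=M[:,0]; print('yaw',np.degrees(np.arctan2(x[1],x[0])))
E
```

```text
clock: 4.0
tool_pos: [0.534, -0.2269, 0.2289]
orientation: [-1.3, 1.06, -1.053]
ft_force: [-0.2, 0.6, -2.9]
grip_width: 0.0134
[[ 0.204 -0.003  0.979]
 [-0.979  0.002  0.204]
 [-0.003 -1.    -0.003]] goal off [-95.    6.   61.4]
yaw -78.22846432888112
```

```bash
python3 -m crank '{"offset":[[-15,0,10],[-30,0,20],[-45,0,29],[-55,0,36],[-65,0,42]],"delta_rot":[[0,-0.11,0],[0,-0.22,0],[0,-0.34,0],[0,-0.46,0],[0,-0.58,0]],"fingers":[1,1,1,1,1]}' 50
python3 - <<'E'
from h import *
o=get_obs(); M=R.from_rotvec(o['orientation']).as_matrix(); print(M.round(3),'goal off',(M.T@(np.array([.5747,-.1213,.223])-o['tool_pos'])*1000).round(1)); x=M[:,0]; print('yaw',np.degrees(np.arctan2(x[1],x[0])))
E
```

```text
clock: 4.42
tool_pos: [0.5617, -0.1535, 0.2266]
orientation: [-1.483, 0.614, -0.603]
ft_force: [0.3, 0.7, -3.1]
grip_width: 0.0139
[[ 0.712 -0.006  0.702]
 [-0.702  0.003  0.712]
 [-0.007 -1.    -0.002]] goal off [-13.4   3.7  32.1]
yaw -44.62535785515107
```

```bash
python3 -m crank '{"offset":[[-4,0,8],[-8,0,16],[-13,0,24],[-13,0,32],[-13,0,32]],"delta_rot":[[0,-0.11,0],[0,-0.22,0],[0,-0.34,0],[0,-0.46,0],[0,-0.57,0]],"fingers":[1,1,1,1,1]}' 50
python3 - <<'E'
from h import *
o=get_obs(); M=R.from_rotvec(o['orientation']).as_matrix(); print(M.round(3),'goal off',(M.T@(np.array([.5747,-.1213,.223])-o['tool_pos'])*1000).round(1)); x=M[:,0]; print('yaw',np.degrees(np.arctan2(x[1],x[0])))
E
```

```text
clock: 4.83
tool_pos: [0.5749, -0.1204, 0.2244]
orientation: [-1.562, 0.165, -0.151]
ft_force: [-0.4, 0.3, -3.0]
grip_width: 0.0138
[[ 0.98  -0.009  0.2  ]
 [-0.2    0.004  0.98 ]
 [-0.009 -1.     0.002]] goal off [-0.   1.4 -0.9]
yaw -11.558179506217556
```

```bash
python3 -m crank '{"offset":[[0,0,-1],[0,0,-1],[0,0,-1],[0,0,-1],[0,0,-1]],"delta_rot":[[0,-0.1,0],[0,-0.2,0.004],[0,-0.3,0.008],[0,-0.353,0.008],[0,-0.353,0.008]],"fingers":[1,1,1,1,1]}' 50
python3 - <<'E'
from h import *
o=get_obs(); M=R.from_rotvec(o['orientation']).as_matrix(); print(M.round(3),'goal off',(M.T@(np.array([.5747,-.1213,.223])-o['tool_pos'])*1000).round(1)); x=M[:,0]; print('yaw',np.degrees(np.arctan2(x[1],x[0])))
for n in ['scene','top','wrist']:
    c=get_calibration(n);o=get_obs(); p,d=snapshot(n); cv2.imwrite(f'pics/{n}3.png',p[:,:,::-1]); np.savez(f'pics/{n}3.npz',d=d,eye=c['eye'],ori=c['orientation'],tp=o['tool_pos'],to=o['orientation'])
a=cv2.imread('pics/scene3.png')[100:320,180:470];b=cv2.imread('pics/top3.png')[100:300,200:460]
cv2.imwrite('pics/z3.png',np.hstack([cv2.resize(a,(400,303)),cv2.resize(b,(394,303))]))
E
```

```text
clock: 5.25
tool_pos: [0.5742, -0.1213, 0.2222]
orientation: [-1.561, -0.106, 0.136]
ft_force: [0.8, 0.9, -3.4]
grip_width: 0.0135
[[ 0.988 -0.019 -0.153]
 [ 0.153  0.005  0.988]
 [-0.018 -1.     0.008]] goal off [ 0.4 -0.8 -0.1]
yaw 8.82216696720574
```

View pics/wrist3.png

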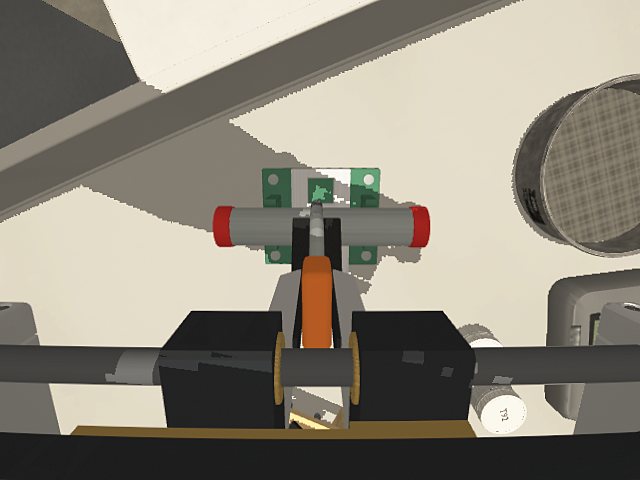

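View pics/z3.png

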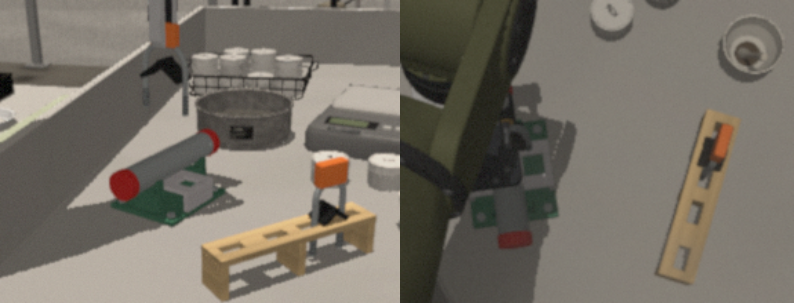

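Wrist view: the held bolt (grip at about (317,300)) lines up over the tube. The far hole is at about (320,188), and the base spans columns 263–380 and rows 168–264. Next I'll re-measure the cradle from here.

Run:
```python
from m2 import *
p,c,d=load('wrist','pics/wrist3.png','pics/wrist3.npz'); H,S,V=om(p)
cv2.imwrite('pics/z4.png',cv2.resize(p[150:290,205:440,::-1],None,fx=3.3,fy=4,interpolation=cv2.INTER_CUBIC))
roi=np.zeros(H.shape,bool); roi[150:275,200:440]=1
g=(H>50)&(H<95)&(S>80)&roi&(d>0)
ys,xs=np.nonzero(g); P=depthpts(c,np.c_[xs,ys],d[ys,xs]); k=(P[:,2]<.014)
r=cv2.minAreaRect((P[k,:2]*1000).astype(np.float32)); print('base z',np.median(P[k,2]),r)
a=np.radians(8.7); ux=np.array([np.cos(a),np.sin(a)]); uy=np.array([-np.sin(a),np.cos(a)])
q=P[k,:2]*1000-np.array([574.7,-121.3]); X=q@ux;Y=q@uy
print('base X',np.percentile(X,[.3,99.7]).round(1),'Y',np.percentile(Y,[.3,99.7]).round(1))
h=(abs(X)<20)&(Y>0); print('hole floor',X[h].min() if h.any() else None)
ys,xs=np.nonzero(roi&(d>0)&(S<70)); P=depthpts(c,np.c_[xs,ys],d[ys,xs]); k=abs(P[:,2]-.038)<.004
q=P[k,:2]*1000-np.array([574.7,-121.3]); X=q@ux;Y=q@uy; m=Y>28
print('plate z',np.median(P[k,2]),'X',np.percentile(X[m],[.5,99.5]).round(1),'Y',np.percentile(Y[m],[.5,99.5]).round(1))
for y0 in (25,30,35,40,44): 
    s=np.sort(X[abs(Y-y0)<1.5]); i=np.argmax(np.diff(s)); print(y0,'gap',s[i].round(1),s[i+1].round(1))
s=np.sort(Y[(abs(X)<8)&(Y>20)]); print('Y of plate at X~0',s[:1],s[-1:])
red=((H<4)|(H>174))&(S>150)&roi&(d>0)
for ce,s,mm in blobs(red,30):
    ys,xs=np.nonzero(mm);P=depthpts(c,np.c_[xs,ys],d[ys,xs]); Q=P[P[:,2]>.074][:,:2]*1000-np.array([574.7,-121.3]); print('cap',ce,(Q.mean(0)@ux).round(1),(Q.mean(0)@uy).round(1))
```

```text
base z 0.008330723457446065 ((575.5986938476562, -120.84234619140625), (128.67413330078125, 108.37532806396484), 8.81411361694336)
base X [-63.1  65. ] Y [-53.7  54.5]
hole floor -12.538405779426267
plate z 0.03830818648070558 X [-28.6  31.3] Y [28.5 54.7]
25 gap -12.3 14.3
30 gap -12.3 14.3
35 gap -12.3 14.3
40 gap -12.2 14.3
44 gap -12.2 15.2
Y of plate at X~0 [20.18783456] [54.74907128]
cap [221.8 225.9] -91.7 1.5
cap [420.4 226.5] 95.5 1.0
```

View pics/z4.png

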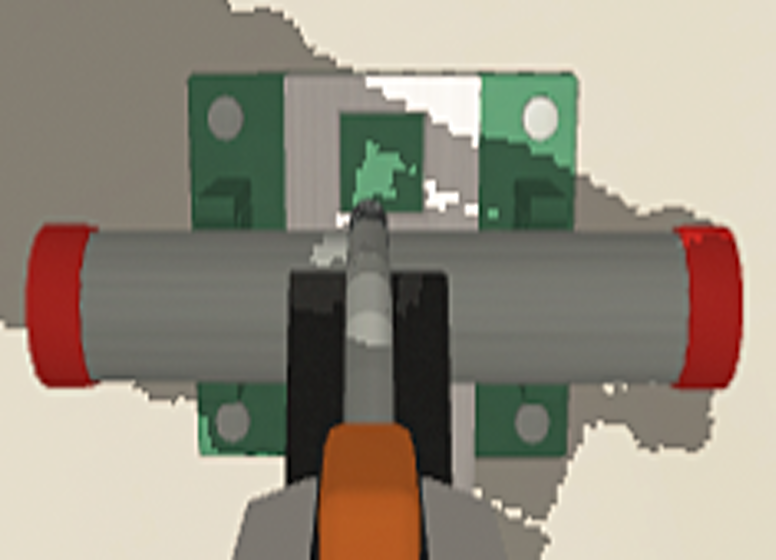

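Run:
```python
from m2 import *
p,c,d=load('wrist','pics/wrist3.png','pics/wrist3.npz')
a=np.radians(8.8); ux=np.array([np.cos(a),np.sin(a)]); uy=np.array([-np.sin(a),np.cos(a)]); C=np.array([575.6,-121.0])
sub=d[196:230,305:330]; print(d[200:216:2,312:324:2].round(3))
for uv in [(317.1,203),(317.1,206)]:
    dd=d[int(uv[1]),int(uv[0])]; P=depthpts(c,[uv],[dd])[0]*1000; q=P[:2]-C; print(P.round(1),q@ux,q@uy)
# grip top
H,S,V=om(p); m=(H>=3)&(H<=16)&(S>180)&(V>60); m[:250]=0;m[350:]=0; m[:,:295]=0;m[:,340:]=0
ys,xs=np.nonzero(m&(d>0)); P=depthpts(c,np.c_[xs,ys],d[ys,xs])*1000; q=P[:,:2]-C
print('grip z',np.percentile(P[:,2],[2,50,98]).round(1),'X',np.percentile(q@ux,[1,50,99]).round(1),'Y',np.percentile(q@uy,[1,50,99]).round(1))
# leg (dark) tip in scene for height: depth pts near
o=get_obs(); print('tcp in cradle',(o['tool_pos'][:2]*1000-C)@ux,(o['tool_pos'][:2]*1000-C)@uy,o['tool_pos'][2])
ps,cs,ds=load('scene','pics/scene3.png','pics/scene3.npz')
ys,xs=np.mgrid[100:230,270:330]; ys=ys.ravel();xs=xs.ravel(); dd=ds[ys,xs]; P=depthpts(cs,np.c_[xs,ys],dd)*1000; q=P[:,:2]-C; X=q@ux;Y=q@uy
k=(dd>0)&(abs(X)<25)&(abs(Y)<50)&(P[:,2]>100)&(P[:,2]<185)
for s in (-1,1):
    kk=k&(Y*s>24)&(P[:,2]<165); print(s,kk.sum(),np.percentile(P[kk,2],[1,50]).round(1),np.median(X[kk]).round(1),np.median(Y[kk]).round(1))
```

```text
[[0.394 0.26  0.258 0.259 0.394 0.395]
 [0.257 0.25  0.249 0.249 0.254 0.395]
 [0.246 0.24  0.24  0.24  0.245 0.365]
 [0.239 0.233 0.233 0.232 0.238 0.25 ]
 [0.231 0.226 0.224 0.226 0.23  0.242]
 [0.223 0.218 0.215 0.217 0.221 0.235]
 [0.216 0.211 0.211 0.21  0.212 0.222]
 [0.209 0.206 0.206 0.205 0.207 0.214]]
[569.3 -85.9 159.7] -0.8686835480072423 35.65512370306769
[569.5 -86.2 172.3] -0.6681933452814359 35.29855698828433
grip z [231.  252.7 254.3] X [-6.6  0.1  6.9] Y [-19.9   2.9  17.4]
tcp in cradle -1.1886380660341078 -0.14387476824786508 0.2232078275115241
-1 86 [132.8 149. ] -7.1 -36.6
1 66 [134.1 149.9] -7.4 29.9
```

```bash
python3 -m crank '{"offset":[[1,5,0],[1,20,0],[1,40,0],[1,60,0],[1,60,0]],"delta_rot":[[-0.008,0,-0.019],[-0.008,0,-0.019],[-0.008,0,-0.019],[-0.008,0,-0.019],[-0.008,0,-0.019]],"fingers":[1,1,1,1,1]}' 50
python3 - <<'E'
from h import *
a=np.radians(8.8); ux=np.array([np.cos(a),np.sin(a)]); uy=np.array([-np.sin(a),np.cos(a)]); C=np.array([575.6,-121.0])
c=get_calibration('wrist'); o=get_obs(); M=R.from_rotvec(o['orientation']).as_matrix(); q=o['tool_pos'][:2]*1000-C
print(M.round(3),'cradle',q@ux,q@uy,o['tool_pos'][2],o['ft_force'],o['grip_width'])
p,d=snapshot('wrist'); cv2.imwrite('pics/w4.png',p[:,:,::-1])
ps,d=snapshot('scene'); cv2.imwrite('pics/s4.png',ps[:,:,::-1])
cv2.imwrite('pics/z5.png',np.hstack([cv2.resize(p[120:300,205:440,::-1],(440,400)),cv2.resize(ps[150:280,240:360,::-1],(350,400))]))
E
```

```text
clock: 5.82
tool_pos: [0.5726, -0.1205, 0.159]
orientation: [-1.566, -0.113, 0.119]
ft_force: [-0.5, 0.4, -4.9]
grip_width: 0.0137
[[ 0.989 -0.004 -0.147]
 [ 0.147  0.001  0.989]
 [-0.004 -1.     0.002]] cradle -2.8870946831050763 1.0007257605520423 0.15899843091458896 [-0.52449865  0.39502486 -4.92334169] 0.013738700619452912
```

View pics/z5.png

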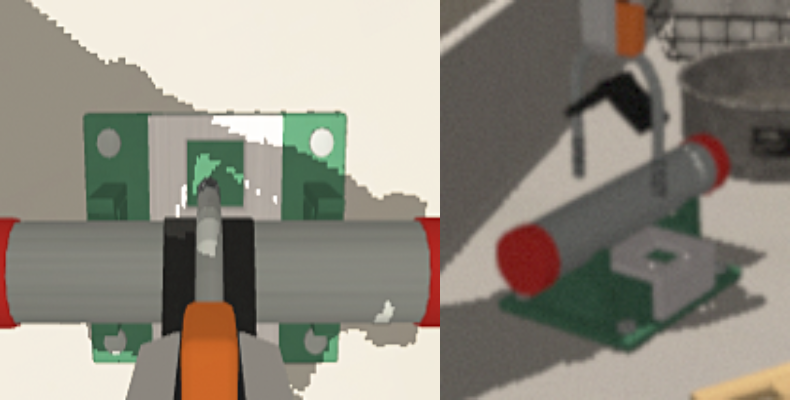

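The legs straddle the tube. In the left panel the far leg tip, at about (208,185), sits over the hole's left half, so I'll shift about +3 mm in x and go on down.

```bash
python3 -m crank '{"offset":[[3,4,-1],[3,10,-1],[3,16,-1],[3,22,-1],[3,22,-1]],"delta_rot":[[-0.002,-0.004,-0.004],[-0.002,-0.004,-0.004],[-0.002,-0.004,-0.004],[-0.002,-0.004,-0.004],[-0.002,-0.004,-0.004]],"fingers":[1,1,1,1,1]}' 50
python3 - <<'E'
from h import *
a=np.radians(8.8); ux=np.array([np.cos(a),np.sin(a)]); uy=np.array([-np.sin(a),np.cos(a)]); C=np.array([575.6,-121.0])
c=get_calibration('wrist'); o=get_obs(); M=R.from_rotvec(o['orientation']).as_matrix(); q=o['tool_pos'][:2]*1000-C
print(M.round(3),'cradle',q@ux,q@uy,o['tool_pos'][2],o['ft_force'],o['grip_width'])
p,d=snapshot('wrist'); cv2.imwrite('pics/w5.png',p[:,:,::-1])
ps,d=snapshot('scene'); cv2.imwrite('pics/s5.png',ps[:,:,::-1])
cv2.imwrite('pics/z6.png',np.hstack([cv2.resize(p[120:300,205:440,::-1],(440,400)),cv2.resize(ps[150:280,240:360,::-1],(350,400))]))
E
```

```text
clock: 6.33
tool_pos: [0.5768, -0.1213, 0.1398]
orientation: [-1.569, -0.122, 0.117]
ft_force: [0.0, -0.3, -2.9]
grip_width: 0.0136
[[ 0.988  0.003 -0.151]
 [ 0.151 -0.001  0.988]
 [ 0.003 -1.    -0.001]] cradle 1.1724429708388642 -0.47168865286498657 0.13976665079297024 [ 0.0434601  -0.31421821 -2.93779425] 0.01361473237740957
```

View pics/z6.png

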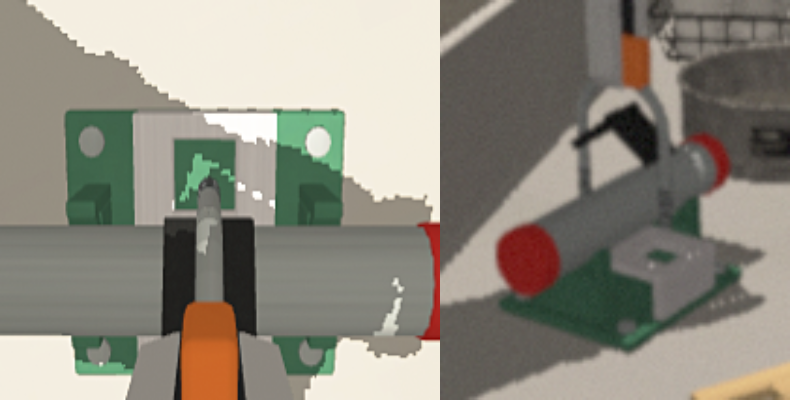

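The leg is now centred over the far hole, with the tip at about (208,185) in a hole spanning 175–236. The tube hasn't moved. Lowering gently.

```bash
python3 -m crank '{"offset":[[-0.5,4,0],[-0.5,9,0],[-0.5,14,0],[-0.5,19,0],[-0.5,22,0]],"delta_rot":[[0,0,0],[0,0,0.003],[0,0,0.003],[0,0,0.003],[0,0,0.003]],"fingers":[1,1,1,1,1]}' 50; python3 -m crank '{"offset":[[0,2,0],[0,4,0],[0,6,0],[0,7,0],[0,7,0]],"delta_rot":[[0,0,0],[0,0,0],[0,0,0],[0,0,0],[0,0,0]],"fingers":[1,1,1,1,1]}' 50
python3 - <<'E'
from h import *
a=np.radians(8.8); ux=np.array([np.cos(a),np.sin(a)]); uy=np.array([-np.sin(a),np.cos(a)]); C=np.array([575.6,-121.0])
o=get_obs(); M=R.from_rotvec(o['orientation']).as_matrix(); q=o['tool_pos'][:2]*1000-C
print(M.round(3),'cradle',q@ux,q@uy,o['tool_pos'][2],o['ft_force'],o['grip_width'])
E
```

```text
clock: 6.85
tool_pos: [0.5767, -0.1214, 0.118]
orientation: [-1.569, -0.12, 0.119]
ft_force: [0.5, -0.1, -2.5]
grip_width: 0.0133
clock: 7.27
tool_pos: [0.5766, -0.1214, 0.1109]
orientation: [-1.569, -0.12, 0.119]
ft_force: [-0.9, 1.0, -2.8]
grip_width: 0.0138
[[ 0.988  0.001 -0.151]
 [ 0.151 -0.001  0.988]
 [ 0.001 -1.    -0.002]] cradle 0.9276114879511436 -0.5762540789679386 0.11087273563314809 [-0.89006342  0.96390585 -2.80388963] 0.013764609139745435
```

Tips are at about 24 mm and no contact is felt yet. I'll go down the last millimetres slowly.

```bash
python3 -m crank '{"offset":[[0,1,0],[0,2,0],[0,3,0],[0,4,0],[0,4,0]],"delta_rot":[[0,0,0],[0,0,0],[0,0,0],[0,0,0],[0,0,0]],"fingers":[1,1,1,1,1]}' 50; python3 -m crank '{"offset":[[0,0.5,0],[0,1,0],[0,1.5,0],[0,1.5,0]],"delta_rot":[[0,0,0],[0,0,0],[0,0,0],[0,0,0]],"fingers":[1,1,1,1]}' 50
```

```text
clock: 7.68
tool_pos: [0.5767, -0.1215, 0.1075]
orientation: [-1.569, -0.12, 0.119]
ft_force: [-1.7, 0.6, 2.3]
grip_width: 0.0139
clock: 8.02
tool_pos: [0.5768, -0.1215, 0.1073]
orientation: [-1.569, -0.121, 0.118]
ft_force: [-6.9, 1.7, 12.8]
grip_width: 0.0139
```

Run:
```python
from h import *
p,d=snapshot('wrist'); cv2.imwrite('pics/w6.png',p[:,:,::-1])
ps,d=snapshot('scene'); cv2.imwrite('pics/s6.png',ps[:,:,::-1])
cv2.imwrite('pics/z7.png',np.hstack([cv2.resize(p[100:300,205:440,::-1],(440,400)),cv2.resize(ps[150:280,240:360,::-1],(350,400))]))
```

```text
(no output)
```

View pics/z7.png

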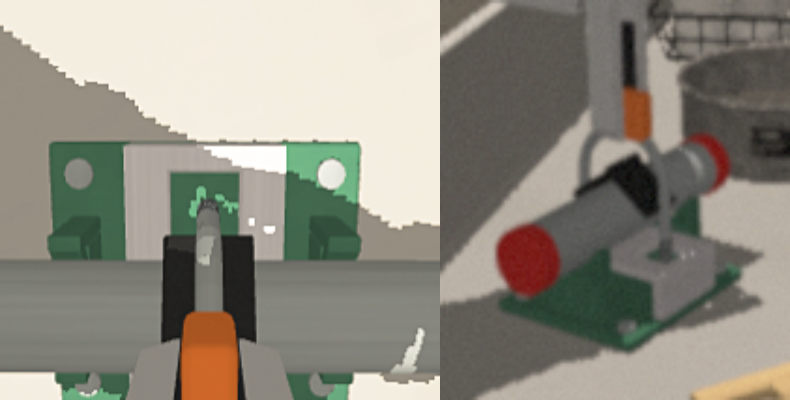

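The pad rests on the tube. The near leg enters its hole at (664,250) in the scene panel, and the far leg is in its hole at (207,203) in the wrist panel. I'll ease the downward load and then release.

```bash
python3 -m crank '{"offset":[[0,-0.5,0],[0,-0.5,0],[0,-0.5,0]],"delta_rot":[[0,0,0],[0,0,0],[0,0,0]],"fingers":[1,1,1]}' 20; python3 -m crank '{"offset":[[0,0,0],[0,0,0],[0,0,0],[0,0,0],[0,0,0]],"delta_rot":[[0,0,0],[0,0,0],[0,0,0],[0,0,0],[0,0,0]],"fingers":[0.8,0.7,0.6,0.5,0.4]}';  python3 -m crank '{"offset":[[0,0,0],[0,0,0],[0,0,0],[0,0,0],[0,0,0]],"delta_rot":[[0,0,0],[0,0,0],[0,0,0],[0,0,0],[0,0,0]],"fingers":[0.4,0.3,0.3,0.3,0.3]}'
python3 - <<'E'
from h import *
ps,d=snapshot('scene'); cv2.imwrite('pics/s7.png',ps[:,:,::-1])
p,d=snapshot('wrist')
cv2.imwrite('pics/z8.png',np.hstack([cv2.resize(p[100:400,155:490,::-1],(440,400)),cv2.resize(ps[130:280,240:360,::-1],(350,400))]))
E
```

```text
clock: 8.37
tool_pos: [0.5768, -0.1215, 0.1075]
orientation: [-1.569, -0.121, 0.118]
ft_force: [0.1, -0.8, -2.9]
grip_width: 0.0137
clock: 8.78
tool_pos: [0.5769, -0.1215, 0.1076]
orientation: [-1.569, -0.121, 0.118]
ft_force: [-0.2, 0.4, 0.0]
grip_width: 0.0421
clock: 9.2
tool_pos: [0.5769, -0.1215, 0.1076]
orientation: [-1.569, -0.121, 0.118]
ft_force: [-0.5, 0.1, 0.2]
grip_width: 0.0655
```

View pics/z8.png

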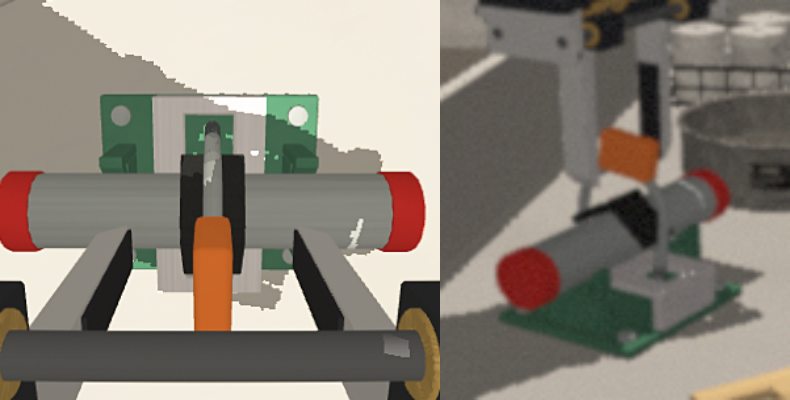

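Released. The bolt stands astride the tube and the fingers are clear on both sides, so I'll retreat straight up.

```bash
python3 -m crank '{"offset":[[0,-8,0],[0,-22,0],[0,-45,0],[0,-75,0],[0,-105,0]],"delta_rot":[[0,0,0],[0,0,0],[0,0,0],[0,0,0],[0,0,0]],"fingers":[0.3,0.3,0.3,0.3,0.3]}'; python3 -m crank '{"offset":[[0,-30,-25],[0,-50,-60],[0,-50,-90],[0,-50,-120],[0,-50,-120]],"delta_rot":[[0,0,0],[0,0,0],[0,0,0],[0,0,0],[0,0,0]],"fingers":[0.3,0.3,0.3,0.3,0.3]}'; python3 -m crank '{"offset":[[0,0,0],[0,0,0]],"delta_rot":[[0,0,0],[0,0,0]],"fingers":[0.3,0.3]}'
python3 - <<'E'
from m2 import *
ps,d=snapshot('scene'); cv2.imwrite('pics/s8.png',ps[:,:,::-1])
c=get_calibration('wrist'); p,d=snapshot('wrist'); cv2.imwrite('pics/w8.png',p[:,:,::-1]); np.savez('pics/w8.npz',d=d,eye=c['eye'],ori=c['orientation'])
H,S,V=om(p)
a=np.radians(8.8); ux=np.array([np.cos(a),np.sin(a)]); uy=np.array([-np.sin(a),np.cos(a)]); C=np.array([575.6,-121.0])
m=((H>=3)&(H<=16)&(S>180)&(V>60)); m[300:]=0
for ce,s,mm in blobs(m,60):
    ys,xs=np.nonzero(mm&(d>0)); P=depthpts(c,np.c_[xs,ys],d[ys,xs])*1000; zt=np.percentile(P[:,2],90); k=P[:,2]>zt-4; r=cv2.minAreaRect(P[k,:2].astype(np.float32)); q=np.array(r[0])-C
    print('org',ce,s,zt.round(1),r,'in cradle',q@ux,q@uy)
for ce,s,mm in blobs(((H<4)|(H>174))&(S>150)&(V>80),60):
    ys,xs=np.nonzero(mm&(d>0));P=depthpts(c,np.c_[xs,ys],d[ys,xs])*1000; q=P[P[:,2]>74][:,:2]-C
    if len(q): print('cap',ce,(q@ux).mean(),(q@uy).mean(),P[:,2].max())
E
```

```text
clock: 9.72
tool_pos: [0.5763, -0.1213, 0.2142]
orientation: [-1.569, -0.12, 0.118]
ft_force: [-0.6, -0.3, 0.5]
grip_width: 0.0662
clock: 10.13
tool_pos: [0.5941, -0.2442, 0.2646]
orientation: [-1.57, -0.118, 0.116]
ft_force: [0.2, -0.9, -0.2]
grip_width: 0.066
clock: 10.3
tool_pos: [0.5939, -0.2444, 0.2648]
orientation: [-1.57, -0.117, 0.115]
ft_force: [-0.4, 0.5, -0.1]
grip_width: 0.0658
org [318.6  98.3] [309  70  18  52 512] 137.0 ((579.3474731445312, -130.2177734375), (13.230149269104004, 39.62937545776367), 8.347710609436035) in cradle 2.2931705421217883 -9.682575637649736
cap [220.8  97.5] -92.76687142024562 -0.2891467992167173 81.56934239953357
cap [411.6  97.4] 94.5666303579351 -0.6443243771913226 81.64155219100067
```

View pics/s8.png

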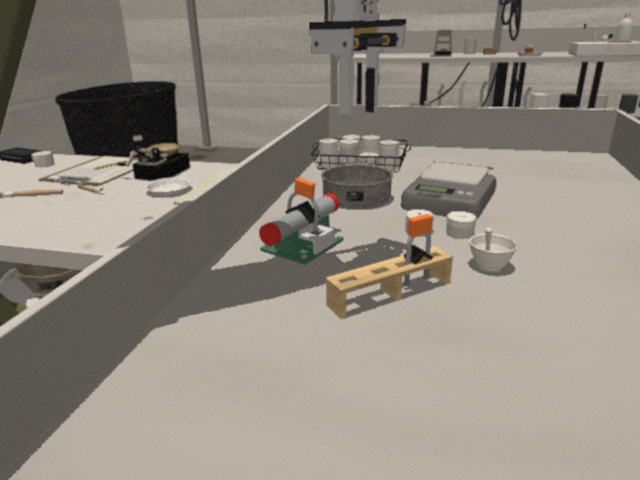

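View pics/w8.png

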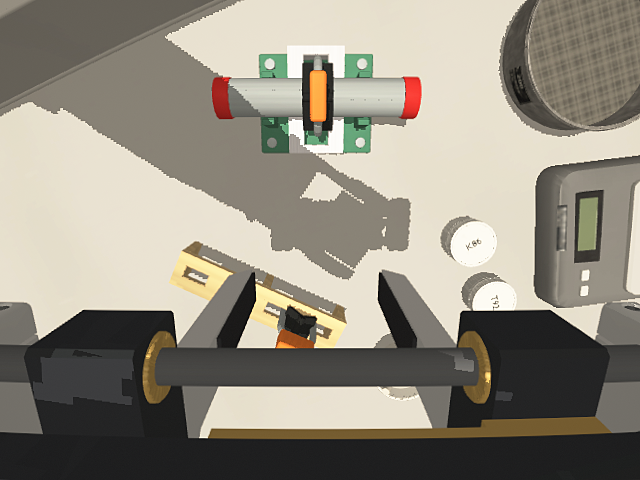

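Scene and wrist views: the bolt stands astride the tube, with the narrow bolt still in the rack, but the grip's top sits about 9 mm towards −y, so it leans. I'll measure the tilt and check whether it is still changing.

```bash
cat > tilt.py <<'E'
from m2 import *
a=np.radians(8.8); ux=np.array([np.cos(a),np.sin(a)]); uy=np.array([-np.sin(a),np.cos(a)]); C=np.array([575.6,-121.0])
def go(tag):
    c=get_calibration('wrist'); o=get_obs(); p,d=snapshot('wrist'); cv2.imwrite(f'pics/w{tag}.png',p[:,:,::-1])
    H,S,V=om(p); m=((H>=3)&(H<=16)&(S>180)&(V>60)); m[300:]=0
    ce,s,mm=max(blobs(m,60),key=lambda b:b[1][4])
    ys,xs=np.nonzero(mm&(d>0)); P=depthpts(c,np.c_[xs,ys],d[ys,xs])*1000; q=P[:,:2]-C; X=q@ux;Y=q@uy;Z=P[:,2]
    k=(Z>np.percentile(Z,90)-9)&(abs(X-np.median(X))<5)
    A=np.c_[X[k],Y[k],np.ones(k.sum())]; co,*_=np.linalg.lstsq(A,Z[k],rcond=None)
    print(o['clock'],'top slope x,y deg',np.degrees(np.arctan(co[:2])).round(1),'Y',np.percentile(Y,[1,50,99]).round(1),'X',np.percentile(X,[1,50,99]).round(1),'Z',np.percentile(Z,[5,50,98]).round(1))
E
python3 -c "
from tilt import *
go('9')"; python3 -m crank '{"offset":[[0,0,0],[0,0,0],[0,0,0],[0,0,0],[0,0,0]],"delta_rot":[[0,0,0],[0,0,0],[0,0,0],[0,0,0],[0,0,0]],"fingers":[0.3,0.3,0.3,0.3,0.3]}';python3 -c "
from tilt import *
go('10')"
python3 - <<'E'
import cv2,numpy as np
a=cv2.imread('pics/s8.png')[160:270,250:350]; b=cv2.imread('pics/w10.png')[40:165,250:385]
cv2.imwrite('pics/z9.png',np.hstack([cv2.resize(a,(400,440),interpolation=2),cv2.resize(b,(400,440),interpolation=2)]))
E
```

```text
10.4 top slope x,y deg [-5.7  6.3] Y [-29.1 -13.5   9.3] X [-5.8  4.   9. ] Z [131.5 134.6 138.1]
clock: 10.87
tool_pos: [0.5942, -0.2432, 0.265]
orientation: [-1.57, -0.119, 0.116]
ft_force: [0.2, -0.9, 0.3]
grip_width: 0.066
10.8667 top slope x,y deg [-0.8  6.6] Y [-28.9 -13.4   9.6] X [-5.9  3.2  9. ] Z [131.3 134.5 138. ]
```

View pics/z9.png

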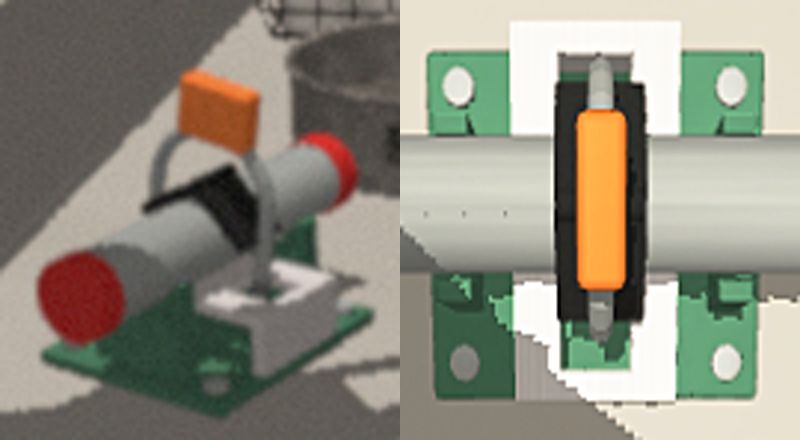

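The lean is about 6.5° (limit 15°) and it looks steady. I'll wait another second, re-check it and check the narrow bolt.

```bash
for i in 1; do python3 -m crank '{"offset":[[0,0,0],[0,0,0],[0,0,0],[0,0,0],[0,0,0]],"delta_rot":[[0,0,0],[0,0,0],[0,0,0],[0,0,0],[0,0,0]],"fingers":[0.3,0.3,0.3,0.3,0.3]}';  python3 -m crank '{"offset":[[0,0,0],[0,0,0],[0,0,0],[0,0,0],[0,0,0]],"delta_rot":[[0,0,0],[0,0,0],[0,0,0],[0,0,0],[0,0,0]],"fingers":[0.3,0.3,0.3,0.3,0.3]}'; done
python3 - <<'E'
from tilt import *
go('11')
pc=None
cs=get_calibration('scene'); p,d=snapshot('scene')
for n,pp in(('start',cv2.imread('pics/s1.png')[:,:,::-1].copy()),('now',p)):
    print(n,[(b[0],b[1][:4]) for b in blobs(masks(pp)['org']) if b[0][0]>400])
E
```

```text
clock: 11.33
tool_pos: [0.5942, -0.2433, 0.2649]
orientation: [-1.57, -0.119, 0.116]
ft_force: [-0.3, -0.4, -0.2]
grip_width: 0.0656
clock: 11.75
tool_pos: [0.5942, -0.2432, 0.265]
orientation: [-1.57, -0.119, 0.116]
ft_force: [0.8, -0.5, 0.4]
grip_width: 0.0659
11.75 top slope x,y deg [-1.7  6.8] Y [-29.  -13.3   9.4] X [-5.8  3.2  9. ] Z [131.3 134.4 138. ]
start [(array([419.7, 224.9]), array([409, 215,  22,  21], dtype=int32))]
now [(array([419.6, 224.9]), array([409, 215,  22,  21], dtype=int32))]
```

```bash
python3 -c "
from workcell import *
print(hand_in())"
```

```text
the job is handed in; nothing more can be done
None
```

I took the wide U-bolt from the rack and lowered it over the middle of the tube, with one leg through each bracket hole. I held it until the pad pressed on the tube (about 15 N), then let go, backed off and handed in at about 11.8 s of the 37 s.

What the last checks showed:
- **Wide U-bolt:** it stands astride the tube, with the leg tips at about 19–20 mm. I worked out its centre as about 4 mm from the cradle's centre, and it is turned less than 1°. None of this changed over the last 1.3 s.
- **Lean:** it is not perfectly upright. On release it tipped about 6.5° along the cradle's y. The limit is 15°, so I left it as it was.
- **Tube:** it is still in both supports and in line with them to within about 1°.
- **Narrow U-bolt:** its grip is within 0.1 pixel of where it started in the scene view.
- **Gripper:** it is open and clear of everything.

The cradle's centre came out within about 3 mm across the different views. I used the closest wrist measurement.

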